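Wedge the tang rest into its tapered way

TASK

Take the tang rest with the dovetailed foot, set it at the open end of the tapered way on the bench plate and slide it in, narrow end first, by feel until it wedges tight. Press it home firmly but gently, never ramming it, then let go so that it stays wedged by itself, and leave the round-footed rest and everything else on the bench where it stands.

Things in the scene. Friction and masses are not known exactly. Their poses are not given: they have to be found in the camera images.
- rest: Steel tang rest, 0.25-0.5 kg: foot 80 mm long, 12 mm thick, dovetailed (flanks 60 deg). Origin: middle of the underside; x = long axis to the narrow nose, z up. Underside edges: y = -18 mm (straight) and y = 18 mm - x/6 (tapered). Round post 24 mm across, centred over the origin, 12 to 64 mm up, then a two-prong fork to 76 mm. Held stiffly askew it jams early, then comes loose.
- rest_nose (a point): middle of the narrow nose end of the rest's underside, 40 mm along its x
- way: Steel plate 236 x 110 x 20 mm on the bench; origin on the table level, x = sliding direction, z up. Floor 20 mm up, bare from x = -100 to 0 mm (set the rest down there); open mouth at x = 0. From there a fixed rail (y < 0) and a tapered gib strip (y > 0), 10 mm high. When wedged the rest is parallel, its y = 0 in this frame, its origin somewhere at x = 40 to 85 mm.
- fixed_rail: the straight rail of the way at its -y side (same frame as the way): undercut inner face, foot at y = -18 mm, x = 0 to 110 mm. The gib opposite is on stiff springs and its setting along x differs each time by up to 18 mm either way, so the wedging depth must be felt: the push needed climbs some 3 to 6 N per mm. 12 to 15 N along x wedges it tight; over 18 N is too much.
- spare: the other rest, left alone: the same round fork-topped post, but on a round flat foot 60 mm across and 12 mm thick with no dovetail
- pot: plain round metal pot, 52 mm across, 38 mm tall, left alone
- oil: small white bottle, 32 mm across, 85 mm tall, left alone
- dop_a: small turned metal dop standing upright, 16 mm across, 40 mm tall, left alone
- dop_b: another such dop, left alone
- dop_c: another such dop, left alone
- loupe: small metal loupe lying flat, 45 x 30 x 18 mm, left alone
- driver: screwdriver 150 mm long lying flat, left alone
Mind the look-alikes: they are no part of the job. What is shaped like the rest but orange or red is not meant.

How it is judged:
By the outcome, as a careful person would: the job done as asked, in the order asked, and still so for the second after the job is handed in, with the robot touching nothing.
It also fails if it takes over 58 s, if anything falls off the work surface, if the arm or the gripper's body presses on something with over 40 N, if the wrist force passes 120 N, or if a joint passes its speed limit or range.

ROBOT

A 7-joint arm with a two-finger parallel gripper is mounted at the origin on the work surface. World frame = base frame: x ahead of the robot, y to its left, z up, the work surface at z = 0. Lengths are in m, angles in degrees, forces in N, time in s.
With the tool pointing down it reaches from about 0.35 to 0.9 m from the base axis. Payload 8.1 kg.
Tool frame: the origin (TCP) lies between the finger pads; the fingertips stand 8 mm ahead of it and the grasp point (between the pads) lies 11 mm behind it; z points along the fingers, y is the direction in which the jaws open and shut (so a half turn about z gives the same grasp; the last joint's range is limited). The gripper opens to 92 mm and grips with 3 to 60 N. Pads are 19 mm wide; open, the fingers measure 130 mm over their backs; the gripper's body (75 mm by 190 mm) begins 47 mm behind the grasp point.
Start: joints at [67.46, 24.895, 1.432, 90.138, -0.665, 64.973, -4.303], TCP at [0.179, -0.599, 0.235] pointing down, gripper open.
Joint ranges: [-149.89, 149.89], [-25.12, 119.58], [-72.63, 75.52], [4.76, 147.25], [-75.54, 255.54], [6.69, 114.76], [-157.13, 157.13]. Speed limits (degrees/s): [127.2, 127.2, 172.46, 172.46, 180, 180, 180].

INTERFACE

Orientations are given as [roll, pitch, yaw] about the fixed x, y, z axes, in that order (R = Rz(yaw) Ry(pitch) Rx(roll)).
In Python, from station import status, read_camera, finish_job, search_frame gives the robot as it stands.
- The arm moves only by the tool move_arm, never from a script. Its argument "plan" is one flat list of numbers, 4 for each row, row after row: the shift along the tool's x, y, z in cm, then the turn about the tool's z in degrees. In form: [x, y, z, roll, x, y, z, roll, ...]. A call has 1 to 12 rows; each row is the pose to reach, as a shift and turn from the pose measured when the call began, along the tool's axes at that moment; what a row does not reach only later rows make up. A row lasts 1/8 s, in which the tool goes at most 62.5 mm and 10.7 degrees, less where a joint would pass 70% of its speed; a pose out of reach is approached as far as the arm can. A call with a gripper value outside its range is refused whole. "jaw" is the finger opening in cm, from 0 to 9.18, set as the call begins (left out, the last holds). The fingers move at their own pace and stop on an object; the grip force is fixed at half the most. Time passes only in rows, so rows that repeat a pose let the fingers close. It gives the time, the measured TCP pose, the force and the opening at its end, in the units of the state.
- status.state(): the state, without advancing time (a new reading comes with each control period).
- read_camera(name): name is "scene" or "top"; returns a dict with "image" (480x640x3 uint8, red, green, blue), "mtx" (3x3 intrinsics, pixels), "dist_coeffs" ([k1, k2, p1, p2, k3] as OpenCV has them; the pictures are not rectified), "T" (4x4, takes a point from camera to world coordinates). Camera axes: x right, y down, z forward; pixel columns grow to the right and rows downward; lengths in m; the calibration is good to about 2 mm. A picture is of the moment at which its call begins. There is no depth.
- finish_job(): hands the job in, once; it reports no verdict.
Trained networks look in a picture, given as the dict that the camera call returned (one of the last four; its "shot" number tells which), for a name from the list of things; names that differ only in an ending like _2 or _b are one class to them, and where a whole thing is asked for, a point or a joint stands for the part that bears it (a point fixed in the world has none). Each returns a list of dicts, best first, with "score" (0 to 1); they miss things now and then, are a little off and sometimes report something else, mostly with a low value. They report only what shows in the picture. A call takes as long as a camera call. They do not tell look-alikes from the thing itself.
- search_frame(picture, query): "position" ([x, y, z] in m, in the coordinates of the camera as it stood for that picture, good to about 4 mm: the middle of the surface that is visible of it).
The state is a dict: "clock": time; "joints": joint angles; "qvel": joint speeds; "joint_torque": joint torques, N m; "position": TCP position; "eef_rot": TCP orientation; "wrist_force": force on the tool from outside, world axes, zero at the start; "ft_torque": the same for the moment, N m; "finger_gap": finger opening in m.
Only numpy, scipy, OpenCV 4.12 (cv2) and the standard library are available. Lean on these libraries where they do the work, as an engineer would, in place of code of your own. Each camera call takes 0.05 s, during which the arm holds its last target. There are 200 camera calls.

## Working session

There is one attempt and no reset: what is moved stays moved. The work goes in short steps, Python scripts to look and compute and a tool call to move; the robot and the scene stay as the last step left them, time stands still between calls to the robot, and variables do not carry over. Pictures are saved under pics/ and viewed, about 8 in all and at most 12, crops included, and the job is handed in when it is done.

Besides the shell and the picture viewer there is one more tool, called after "Emit:" as name(argument=value, ...) on one line, values as JSON. move_arm: Moves the arm, as the interface text tells. Its arguments: {"type":"object","properties":{"plan":{"type":"array","items":{"type":"number"}},"jaw":{"type":"number"}},"required":["plan"]}

```bash
mkdir -p pics; cat > h.py <<'E'
from station import status, read_camera, finish_job, search_frame
import numpy as np, cv2
def save(p,name,crop=None,scale=1):
    im=p["image"][:,:,::-1]
    if crop: im=im[crop[1]:crop[3],crop[0]:crop[2]]
    cv2.imwrite("pics/"+name,cv2.resize(im,None,fx=scale,fy=scale,interpolation=cv2.INTER_CUBIC))
def world(p,c): return (p["T"]@np.r_[c,1])[:3]
def proj(p,w):
    Ti=np.linalg.inv(p["T"]); w=np.atleast_2d(w).astype(float)
    r,_=cv2.Rodrigues(Ti[:3,:3]); return cv2.projectPoints(w,r,Ti[:3,3],p["mtx"],np.array(p["dist_coeffs"],float))[0][:,0]
def unproj(p,px,z):
    u=cv2.undistortPoints(np.array(px,float).reshape(-1,1,2),p["mtx"],np.array(p["dist_coeffs"],float))[:,0]
    d=np.c_[u,np.ones(len(u))]@p["T"][:3,:3].T; o=p["T"][:3,3]
    return o+d*((z-o[2])/d[:,2])[:,None]
E
python3 - <<'E'
from h import *
np.set_printoptions(precision=3,suppress=True)
print(status.state())
for n in ("scene","top"):
    p=read_camera(n); save(p,n+"0.png"); print(n,p["T"][:3].round(3).tolist())
    for q in ("rest","rest_nose","way","fixed_rail","spare","pot","oil","dop_a","loupe","driver"):
        for d in search_frame(p,q)[:4]:
            w=world(p,d["position"]); print(q,round(d["score"],2),w,proj(p,w)[0].round())
E
```

```text
{'clock': 0.0, 'joints': array([67.46 , 24.935,  1.431, 90.189, -0.665, 64.972, -4.302]), 'qvel': array([ 0.016, -0.144, -0.083,  0.101, -0.013,  0.006, -0.079]), 'joint_torque': array([ -0.   , -66.786,   0.985, -31.447,  -0.061,   0.043,   0.   ]), 'position': array([ 0.179, -0.598,  0.234]), 'eef_rot': array([-179.913,    0.007,   16.658]), 'wrist_force': array([ 0.018, -0.495, -0.64 ]), 'ft_torque': array([ 0.027, -0.026,  0.037]), 'finger_gap': 0.09204614353156117}
scene [[-0.149, 0.627, -0.765, 1.222], [0.989, 0.081, -0.126, 0.1], [-0.017, -0.775, -0.632, 0.62]]
rest 0.76 [ 0.342 -0.267  0.012] [221. 189.]
rest 0.74 [ 0.418 -0.37   0.018] [168. 202.]
rest 0.65 [ 0.468 -0.256  0.007] [209. 223.]
rest 0.58 [ 0.62  -0.375  0.009] [127. 265.]
rest_nose 0.98 [ 0.415 -0.374  0.018] [166. 201.]
rest_nose 0.95 [ 0.621 -0.376  0.011] [126. 264.]
rest_nose 0.77 [ 0.34  -0.267  0.012] [221. 189.]
rest_nose 0.63 [ 0.468 -0.257  0.009] [208. 223.]
way 0.71 [0.587 0.071 0.016] [355. 272.]
spare 0.95 [ 0.592 -0.25   0.014] [191. 260.]
pot 0.56 [0.704 0.284 0.037] [482. 324.]
oil 0.71 [0.453 0
[... 419 characters left out ...]
3] [516. 214.]
rest 0.59 [ 0.454 -0.251  0.011] [452. 292.]
rest 0.59 [ 0.408 -0.368  0.012] [514. 318.]
rest_nose 0.88 [ 0.456 -0.254  0.011] [453. 291.]
rest_nose 0.8 [ 0.407 -0.367  0.012] [514. 318.]
rest_nose 0.78 [ 0.607 -0.373  0.012] [515. 212.]
rest_nose 0.7 [ 0.336 -0.264  0.012] [459. 357.]
way 0.86 [0.569 0.068 0.022] [281. 226.]
fixed_rail 0.96 [0.583 0.113 0.031] [256. 217.]
spare 0.8 [ 0.571 -0.25   0.014] [451. 229.]
pot 0.72 [0.686 0.283 0.042] [168. 161.]
oil 0.65 [0.44  0.312 0.056] [141. 292.]
dop_a 0.61 [ 0.505 -0.378  0.019] [520. 265.]
dop_a 0.59 [ 0.347 -0.117  0.013] [379. 350.]
loupe 0.82 [ 0.732 -0.1    0.014] [372. 145.]
driver 0.97 [0.549 0.295 0.025] [159. 234.]
```

View pics/scene0.png

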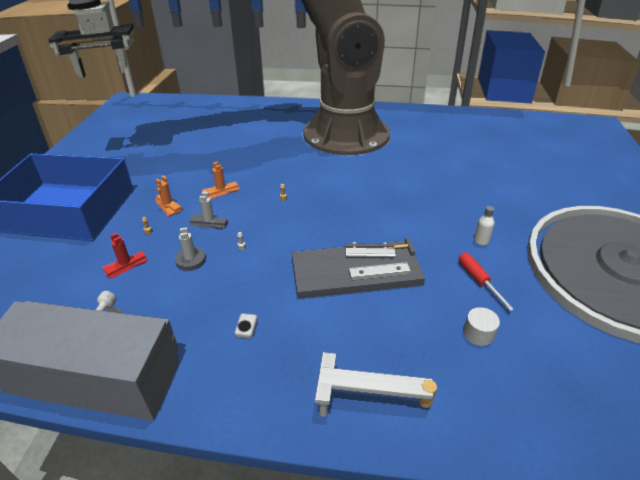

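View pics/top0.png

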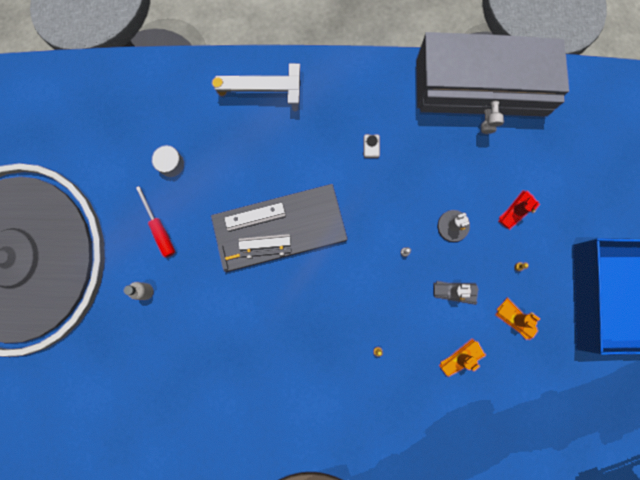

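Candidates (top picture): grey dovetailed rest (455,292), spare with round foot (454,226), orange look-alikes (519,318) and (462,358), red (519,210). The grey one at (455,292) is the choice, so I'll check it in a crop.

```bash
python3 - <<'E'
from h import *
p=read_camera("top")
im=p["image"][:,:,::-1]
a=cv2.resize(im[270:314,420:490],(770,484),interpolation=cv2.INTER_CUBIC)
cv2.imwrite("pics/c1.png",a)
b=cv2.resize(im[175:280,200:360],(800,525),interpolation=cv2.INTER_CUBIC)
cv2.imwrite("pics/c2.png",b)
E
```

```text
(no output)
```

View pics/c1.png

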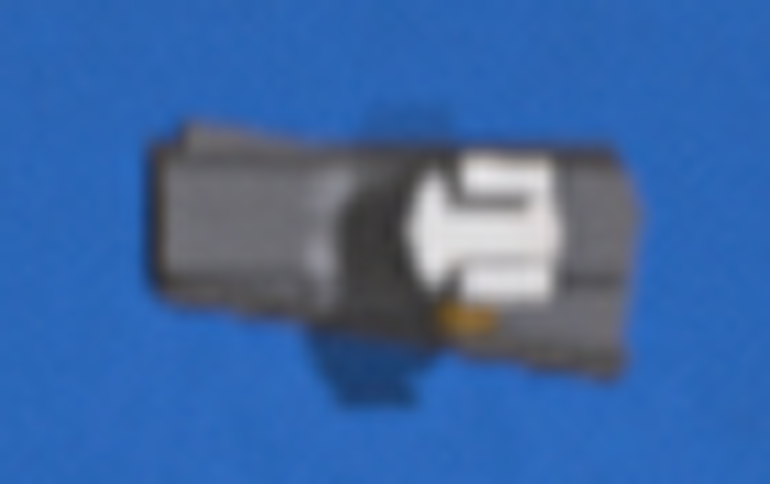

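View pics/c2.png

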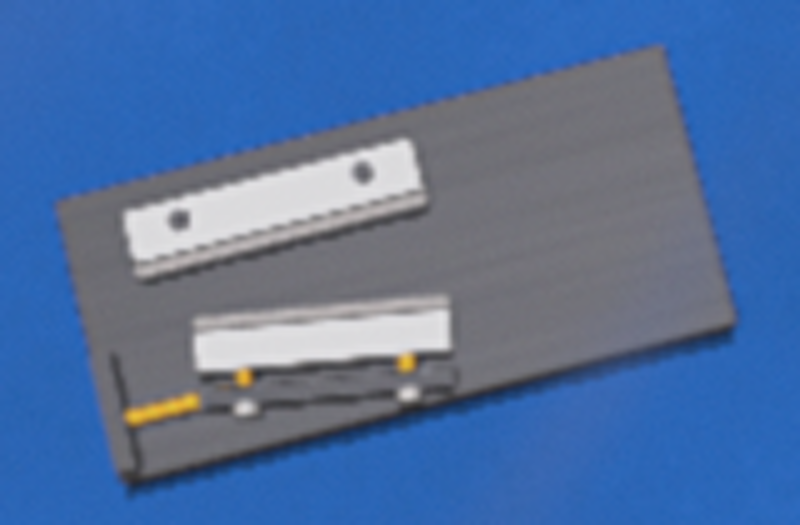

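```bash
cat > fit.py <<'E'
from h import *
from scipy.optimize import minimize
def hullmask(p,pieces,shape,S=4):
    m=np.zeros((shape[0]*S,shape[1]*S),np.uint8)
    for P in pieces:
        q=(proj(p,P)+0.5)*S-0.5
        cv2.fillConvexPoly(m,cv2.convexHull(q.astype(np.float32)).round().astype(np.int32),255)
    return cv2.resize(m,(shape[1],shape[0]),interpolation=cv2.INTER_AREA)/255.
t=np.linspace(0,2*np.pi,24,endpoint=False)
k=12/np.tan(np.pi/3)
def foot():
    g=lambda x:18-x/6
    kt=k*np.hypot(1,1/6)
    b=[[-.04,-.018,0],[.04,-.018,0],[.04,g(40)/1e3,0],[-.04,g(-40)/1e3,0]]
    u=[[-.04,(-18+k)/1e3,.012],[.04,(-18+k)/1e3,.012],[.04,(g(40)-kt)/1e3,.012],[-.04,(g(-40)-kt)/1e3,.012]]
    cyl=[[.012*np.cos(a),.012*np.sin(a),z] for z in (.012,.064) for a in t]
    fork=[[.010*sx,.012*sy,z] for z in (.064,.076) for sx in(-1,1) for sy in (-1,1)]
    return [np.array(b+u),np.array(cyl)],np.array(fork)
def plate(): return [np.array([[x,y,z] for x in(-.1,.136) for y in(-.055,.055) for z in(0,.02)])]
def place(P,q,z0=0):
    c,s=np.cos(q[2]),np.sin(q[2]); return P@np.array([[c,s,0],[-s,c,0],[0,0,1]])+[q[0],q[1],z0]
def grey(p):
    im=p["image"].astype(float); return ((im[:,:,2]-im[:,:,0])<0.35*im[:,:,2]).astype(float)
def fit(p,pieces,q0,roi,ignore=None,z0=0):
    M=grey(p); x0,y0,x1,y1=roi
    def cost(v):
        q=np.array([v[0],v[1],v[2]])
        m=hullmask(p,[place(P,q,z0) for P in pieces],M.shape)
        d=np.abs(m-M)
        if ignore is not None:
            ig=hullmask(p,[place(ignore,q,z0)],M.shape,1); d=d*(cv2.dilate(ig,np.ones((3,3)))<.1)
        return d[y0:y1,x0:x1].sum()
    best=None
    for da in (-.08,0,.08):
        s=np.array([[0,0,0],[.008,0,0],[0,.008,0],[0,0,.1]])
        r=minimize(cost,np.array(q0)+[0,0,da],method="Nelder-Mead",options=dict(initial_simplex=np.array(q0)+[0,0,da]+s,xatol=1e-5,fatol=.05))
        if best is None or r.fun<best.fun: best=r
    return best.x,best.fun
E
python3 - <<'E'
from fit import *
np.set_printoptions(precision=4,suppress=True)
R,F=foot()
for n,rr,rw in (("top",(425,272,485,310),(200,175,360,282)),("scene",(183,185,233,234),(285,236,430,300))):
    p=read_camera(n)
    q,f=fit(p,R,(.455,-.25,1.57),rr,F); print(n,"rest",q[:2],np.degrees(q[2]),f)
    w,f=fit(p,plate(),(.565,.02,1.77) ,rw); print(n,"way",w[:2],np.degrees(w[2]),f)
    im=p["image"][:,:,::-1].copy(); im=cv2.resize(im,None,fx=8,fy=8,interpolation=cv2.INTER_CUBIC)
    def dr(P,c):
        h=cv2.convexHull(((proj(p,P)+.5)*8).astype(np.float32)).astype(int); cv2.polylines(im,[h],True,c,1)
    for P in R: dr(place(P,q),(0,255,0))
    dr(place(plate()[0],w),(0,255,0))
    dr(place(np.array([[0,-.018,.02],[.11,-.018,.02]]),w),(0,0,255))
    dr(place(np.array([[0,-.018+k/1200,.03],[.11,-.018+k/1200,.03]]),w),(255,0,255))
    a=im[rr[1]*8:rr[3]*8,rr[0]*8:rr[2]*8]; b=cv2.resize(im[rw[1]*8:rw[3]*8,rw[0]*8:rw[2]*8],None,fx=.6,fy=.6)
    c=np.zeros((max(a.shape[0],b.shape[0]),a.shape[1]+b.shape[1],3),np.uint8); c[:a.shape[0],:a.shape[1]]=a;c[:b.shape[0],a.shape[1]:]=b
    cv2.imwrite(f"pics/f_{n}.png",c); 
a=cv2.imread("pics/f_top.png");b=cv2.imread("pics/f_scene.png"); W=max(a.shape[1],b.shape[1])
c=np.vstack([cv2.copyMakeBorder(i,0,0,0,W-i.shape[1],0) for i in(a,b)]); s=min(800/c.shape[1],600/c.shape[0],1);print(c.shape)
cv2.imwrite("pics/f.png",cv2.resize(c,None,fx=s,fy=s,interpolation=cv2.INTER_AREA))
E
```

```text
top rest [ 0.4567 -0.2584] 90.8441303479994 68.47843137254903
top way [0.5732 0.0558] 105.836012074192 170.51372549019607
scene rest [ 0.4544 -0.2611] 88.53630967523634 319.8509803921569
scene way [0.5729 0.0535] 105.9307932876882 221.72941176470587
(906, 1248, 3)
```

View pics/f.png

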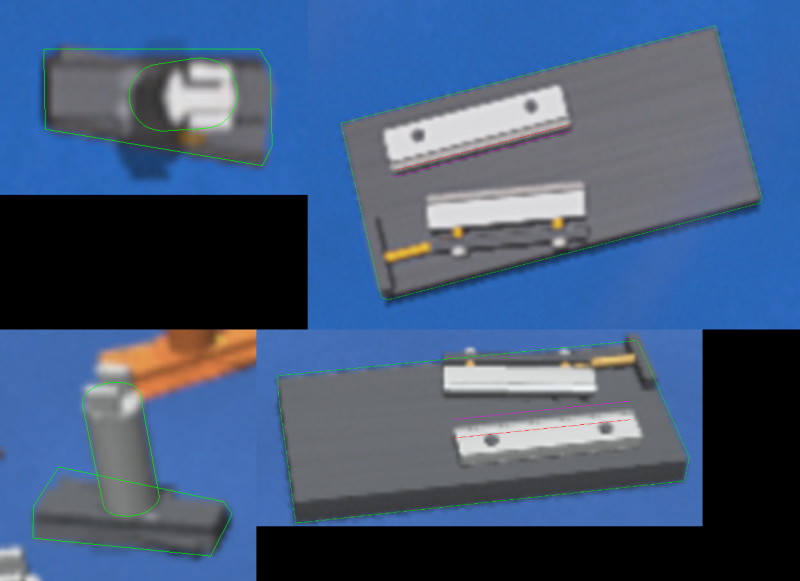

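```bash
python3 - <<'E'
from h import *
p=read_camera("top"); im=p["image"]
print(p["mtx"],p["dist_coeffs"])
for r in range(278,308): print(r,[("%3d,%3d"%(im[r,c,0],im[r,c,2])) for c in range(432,482,4)])
im2=cv2.convertScaleAbs(im[272:314,425:485,::-1],alpha=1.6,beta=10); a=cv2.resize(im2,None,fx=8,fy=8,interpolation=cv2.INTER_NEAREST)
s=read_camera("scene")["image"][180:240,180:240,::-1]; b=cv2.resize(cv2.convertScaleAbs(s,alpha=1.5,beta=10),None,fx=5,fy=5,interpolation=cv2.INTER_NEAREST)
c=np.zeros((336,780,3),np.uint8); c[:,:480]=a; c[:300,480:]=b; cv2.imwrite("pics/n.png",c)
E
```

```text
[[474.42503024   0.         319.2313681 ]
 [  0.         474.42503024 245.43170786]
 [  0.           0.           1.        ]] [-0.10592084  0.          0.          0.          0.        ]
278 [' 43,181', ' 43,183', ' 43,181', ' 44,182', ' 44,181', ' 41,182', ' 41,180', ' 42,179', ' 42,182', ' 43,181', ' 43,181', ' 44,183', ' 41,181']
279 [' 43,182', ' 42,181', ' 42,183', ' 44,184', ' 44,181', ' 40,180', ' 40,172', ' 42,171', ' 43,181', ' 42,181', ' 44,181', ' 43,183', ' 41,181']
280 [' 41,182', ' 44,165', ' 52,172', ' 41,183', ' 40,182', ' 41,179', ' 40,161', ' 39,162', ' 43,182', ' 43,184', ' 45,184', ' 44,183', ' 43,180']
281 [' 43,181', ' 56,130', ' 82,143', ' 56,168', ' 46,181', ' 41,172', ' 39,157', ' 39,157', ' 44,181', ' 43,181', ' 43,180', ' 40,181', ' 42,181']
282 [' 42,178', ' 68, 98', '105,117', ' 84,138', ' 67,161', ' 53,147', ' 51,137', ' 49,136', ' 50,157', ' 51,157', ' 52,157', ' 45,179', ' 45,181']
283 [' 45,177', ' 78, 81', ' 99,101', ' 97,107', ' 85,121', ' 73,102', ' 63, 93', ' 56, 90', ' 86,119', ' 75,114', ' 65,113', ' 50,161', ' 42,181']
284 [' 43,176', ' 85, 8
[... 2828 characters left out ...]
 46,189', ' 36,160', ' 29,115', ' 29,117', ' 44,184', ' 50,165', ' 63,119', ' 72, 94', ' 70,126', ' 44,186']
304 [' 46,188', ' 42,186', ' 47,189', ' 45,189', ' 42,177', ' 32,115', ' 31,122', ' 45,193', ' 41,186', ' 45,170', ' 56,152', ' 57,155', ' 44,187']
305 [' 42,187', ' 42,187', ' 46,188', ' 47,190', ' 44,186', ' 29,111', ' 31,117', ' 47,191', ' 44,187', ' 43,188', ' 44,181', ' 47,181', ' 47,189']
306 [' 42,184', ' 42,189', ' 44,188', ' 45,189', ' 44,188', ' 31,126', ' 33,126', ' 44,189', ' 41,185', ' 46,191', ' 45,189', ' 43,188', ' 44,188']
307 [' 42,185', ' 45,188', ' 47,189', ' 45,188', ' 44,188', ' 40,169', ' 42,170', ' 47,190', ' 43,185', ' 42,189', ' 46,190', ' 42,187', ' 46,188']
```

View pics/n.png

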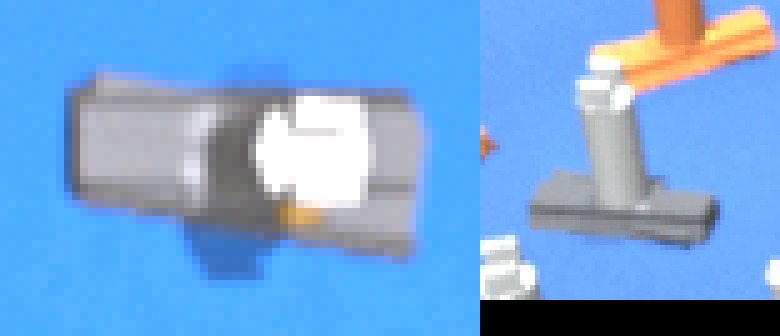

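Top view settles it: grey dovetailed foot, nose to the image left (world +y), wide tail right. The rest is at about (0.456,-0.259) with yaw ≈91°, and the way is at (0.573,0.055) with yaw 105.9°.

```bash
cat >> h.py <<'E'
from scipy.spatial.transform import Rotation as Ro
def shift(t,yaw=None):
    s=status.state(); R=Ro.from_euler("xyz",s["eef_rot"],degrees=True).as_matrix()
    d=R.T@(np.array(t)-s["position"])*100
    r=None if yaw is None else -(yaw-s["eef_rot"][2])
    return d.round(2),r
def st():
    s=status.state(); print(round(s["clock"],2),s["position"].round(4),s["eef_rot"].round(2),s["wrist_force"].round(2),s["ft_torque"].round(2),round(s["finger_gap"],4))
E
python3 -c "
from h import *
print(shift([.456,-.259,.14],1),shift([.456,-.259,.025],1))"
```

```text
(array([ 36.26, -24.61,   9.47]), np.float64(15.659502044715389)) (array([ 36.26, -24.61,  20.97]), np.float64(15.659502044715389))
```

Emit:
move_arm(plan=[3.6,-2.5,0,2,7.3,-4.9,1,4,10.9,-7.4,2,6,14.5,-9.8,3,8,18.1,-12.3,4,10,21.8,-14.8,5,12,25.4,-17.2,6,14,29,-19.7,7,15.6,32.6,-22.1,8,15.6,36.26,-24.61,9.5,15.6,36.26,-24.61,9.5,15.6], jaw=7)

```text
clock: 2.72
position: [0.458, -0.2552, 0.1389]
eef_rot: [-179.9, 0.0, 1.4]
wrist_force: [-0.2, -0.7, -0.2]
finger_gap: 0.0698
```

```bash
python3 -c "
from h import *
st();print(shift([.456,-.259,.025],1))"
```

```text
2.73 [ 0.458  -0.2552  0.1389] [-1.7988e+02  1.0000e-02  1.4200e+00] [-0.18 -0.68 -0.23] [-0.03  0.11  0.  ] 0.0698
(array([-0.2 ,  0.4 , 11.39]), np.float64(0.4165179315593597))
```

Emit:
move_arm(plan=[-0.2,0.4,2,0.4,-0.2,0.4,5,0.4,-0.2,0.4,8,0.4,-0.2,0.4,10,0.4,-0.2,0.4,11,0.4,-0.2,0.4,11.4,0.4,-0.2,0.4,11.4,0.4])

```text
clock: 3.6
position: [0.4563, -0.2594, 0.0253]
eef_rot: [-179.9, -0.0, 1.0]
wrist_force: [0.2, 0.4, 1.0]
finger_gap: 0.0694
```

Emit:
move_arm(plan=[0,0,0,0,0,0,0,0,0,0,0,0,0,0,0,0,0,0,0,0,0,0,0,0,0,0,0,0,0,0,0,0], jaw=1.6)

```text
clock: 4.6
position: [0.4562, -0.2592, 0.0253]
eef_rot: [-179.9, -0.0, 1.0]
wrist_force: [-0.9, 2.1, 2.9]
finger_gap: 0.0237
```

```bash
python3 - <<'E'
from h import *
st(); p=read_camera("scene"); save(p,"g.png",(160,140,290,240),6)
E
```

```text
4.6 [ 0.4562 -0.2592  0.0253] [-1.7989e+02 -1.0000e-02  1.0100e+00] [-0.94  2.14  2.93] [0.29 0.09 0.03] 0.0237
```

View pics/g.png

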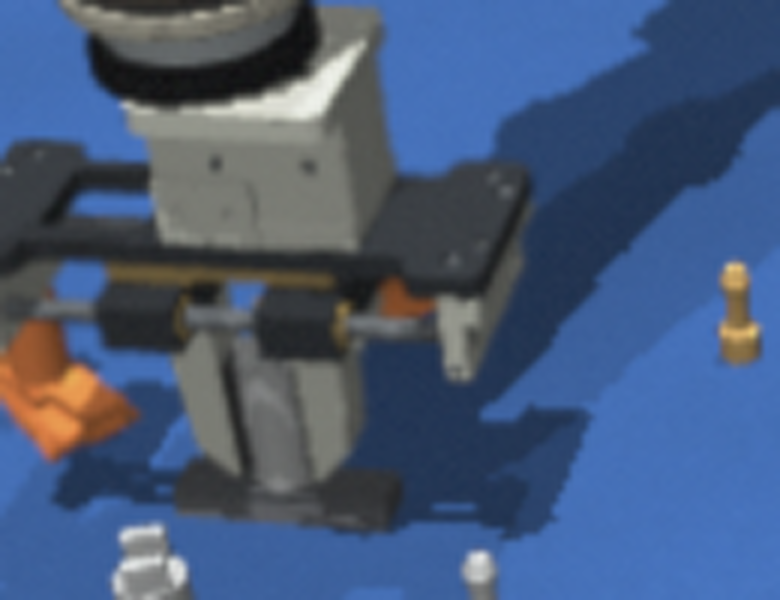

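The picture shows the post gripped (crop ~270,430), and the gap of 23.7 mm fits its diameter. Lifting, then over to the bare floor.

```bash
python3 -c "
from h import *
print(shift([.5867,.0066,.057],15.9))"
```

```text
(array([ 13.52, -26.35,  -3.12]), np.float64(-14.886583133314183))
```

Emit:
move_arm(plan=[0,0,-1,0,0,0,-3,0,0,0,-6,0,1.5,-3,-7.5,-2,3.5,-6.5,-7.5,-4,5.5,-10.5,-7.5,-6,7.5,-14.5,-7.5,-8,9.5,-18.5,-7.5,-10,11.5,-22.5,-7.5,-12,13,-25.3,-7.5,-14,13.5,-26.4,-7,-14.9,13.5,-26.4,-6,-14.9])

```text
clock: 6.15
position: [0.5865, 0.0071, 0.0856]
eef_rot: [-179.9, -0.0, 15.9]
wrist_force: [-0.2, -0.7, -3.7]
finger_gap: 0.0235
```

```bash
python3 -c "
from h import *
st();print(shift([.5867,.0066,.050],15.9))"
```

```text
6.15 [0.5865 0.0071 0.0856] [-1.7991e+02 -5.0000e-02  1.5940e+01] [-0.22 -0.73 -3.7 ] [-0.01  0.01 -0.01] 0.0235
(array([0.  , 0.06, 3.56]), np.float64(0.03884496821526717))
```

Emit:
move_arm(plan=[0,0.06,1.5,0,0,0.06,3,0,0,0.06,3.5,0,0,0.06,3.5,0])

```text
clock: 6.65
position: [0.5863, 0.0062, 0.05]
eef_rot: [-179.9, 0.0, 15.9]
wrist_force: [-0.2, -0.1, -3.4]
finger_gap: 0.0234
```

```bash
python3 - <<'E'
from fit import *
st(); s=status.state()
R,F=foot(); W=(.573,.0547,np.radians(105.88)); ims=[]
for n,c in (("top",(240,160,350,280)),("scene",(270,200,430,310))):
    p=read_camera(n); f=5
    im=cv2.resize(p["image"][:,:,::-1],None,fx=f,fy=f,interpolation=cv2.INTER_CUBIC)
    q=(s["position"][0],s["position"][1],np.radians(105.9))
    def dr(P,col): cv2.polylines(im,[cv2.convexHull(((proj(p,P)+.5)*f).astype(np.float32)).astype(int)],True,col,1)
    dr(place(R[0],q,.0245),(0,255,0)); dr(place(plate()[0],W),(0,255,255))
    ims.append(im[c[1]*f:c[3]*f,c[0]*f:c[2]*f])
h=600; ims=[cv2.resize(i,None,fx=400/i.shape[1],fy=400/i.shape[1]) for i in ims]
H=max(i.shape[0] for i in ims); cv2.imwrite("pics/pl.png",np.hstack([cv2.copyMakeBorder(i,0,H-i.shape[0],0,0,0) for i in ims]))
E
```

```text
6.65 [0.5863 0.0062 0.05  ] [-1.799e+02  1.000e-02  1.591e+01] [-0.16 -0.12 -3.36] [-0.04 -0.02 -0.02] 0.0234
```

View pics/pl.png

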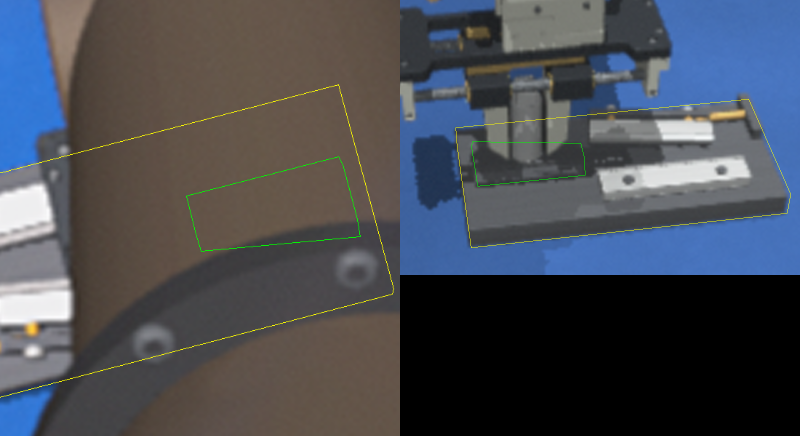

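The top view is blocked by the arm. The scene crop shows the foot (~530,165) on the bare floor, square to the way as predicted. Lowering by feel.

Emit:
move_arm(plan=[0,0,0.2,0,0,0,0.4,0,0,0,0.4,0])

```text
clock: 7.12
position: [0.5869, 0.0064, 0.0468]
eef_rot: [-179.9, -0.1, 15.9]
wrist_force: [0.0, 1.6, -3.5]
finger_gap: 0.0235
```

Emit:
move_arm(plan=[0,0,0.05,0,0,0,0.05,0])

```text
clock: 7.38
position: [0.5869, 0.0065, 0.0463]
eef_rot: [-179.9, -0.1, 15.9]
wrist_force: [-0.0, -0.0, -3.3]
finger_gap: 0.0236
```

Emit:
move_arm(plan=[0,0,0.08,0,0,0,0.08,0])

```text
clock: 7.62
position: [0.5869, 0.0065, 0.0454]
eef_rot: [-179.9, -0.1, 15.9]
wrist_force: [-1.1, -0.8, -3.7]
finger_gap: 0.0236
```

Emit:
move_arm(plan=[0,0,0.08,0,0,0,0.08,0])

```text
clock: 7.88
position: [0.5871, 0.0065, 0.0453]
eef_rot: [-179.9, -0.1, 15.9]
wrist_force: [-2.3, -0.2, 5.6]
finger_gap: 0.0238
```

Emit:
move_arm(plan=[0,0,-0.03,0,0,0,-0.03,0,0,0,-0.03,0], jaw=3)

```text
clock: 8.25
position: [0.5872, 0.0065, 0.0456]
eef_rot: [-179.9, -0.1, 15.9]
wrist_force: [0.7, 0.3, -0.1]
finger_gap: 0.0301
```

Emit:
move_arm(plan=[0,0,0,0,0,0,0,0,0,0,0,0], jaw=1.6)

```text
clock: 8.62
position: [0.5873, 0.0065, 0.0456]
eef_rot: [-179.9, -0.1, 15.9]
wrist_force: [0.7, 0.1, -0.9]
finger_gap: 0.0233
```

Emit:
move_arm(plan=[-0.2,0,-0.04,0,-0.2,-1,-0.04,0,-0.2,-2,-0.04,0,-0.2,-3,-0.04,0,-0.2,-4,-0.04,0,-0.2,-4,-0.04,0])

```text
clock: 9.38
position: [0.574, 0.0459, 0.046]
eef_rot: [-179.9, -0.1, 16.0]
wrist_force: [0.6, 0.3, -4.3]
finger_gap: 0.023
```

```bash
cat >> h.py <<'E'
def way():
    s=status.state(); a=np.radians(105.88); X=np.array([np.cos(a),np.sin(a)]); Y=np.array([-X[1],X[0]])
    d=s["position"][:2]-[.573,.0547]; f=s["wrist_force"]
    print("way mm",(X@d*1e3).round(2),(Y@d*1e3).round(2),"z",s["position"][2].round(4),"F",(X@f[:2]).round(2),(Y@f[:2]).round(2),f[2].round(2),"Mz",s["ft_torque"].round(2),"yaw",s["eef_rot"].round(2),"gap",s["finger_gap"].round(4),"t",round(s["clock"],2))
E
python3 -c "
from h import *
way()"
```

```text
Traceback (most recent call last):
  File "h.py", line 26, in way
    print("way mm",(X@d*1e3).round(2),(Y@d*1e3).round(2),"z",s["position"][2].round(4),"F",(X@f[:2]).round(2),(Y@f[:2]).round(2),f[2].round(2),"Mz",s["ft_torque"].round(2),"yaw",s["eef_rot"].round(2),"gap",s["finger_gap"].round(4),"t",round(s["clock"],2))
                                                                                                                                                                                                              ^^^^^^^^^^^^^^^^^^^^^
AttributeError: 'float' object has no attribute 'round'
```

Emit:
move_arm(plan=[0,0,0.04,0,0.1,0,0.04,0,0.1,0,0.04,0])

```text
clock: 9.75
position: [0.5752, 0.0459, 0.0456]
eef_rot: [-179.9, -0.1, 16.0]
wrist_force: [-0.7, -0.7, -4.0]
finger_gap: 0.0236
```

Emit:
move_arm(plan=[0.1,0,0,0,0.1,0,0,0])

```text
clock: 10.0
position: [0.5763, 0.046, 0.0456]
eef_rot: [-179.9, -0.1, 16.0]
wrist_force: [0.2, 0.1, -3.2]
finger_gap: 0.0234
```

```bash
sed -i 's/s\["finger_gap"\].round(4)/round(s["finger_gap"],4)/' h.py; python3 -c "
from h import *
way()"
```

```text
way mm -9.28 -0.83 z 0.0456 F 0.07 -0.24 -3.25 Mz [-0.03 -0.03 -0.  ] yaw [-1.7991e+02 -1.3000e-01  1.6000e+01] gap 0.0234 t 10.0
```

No rail contact yet, so I'll keep feeling in small steps.

Emit:
move_arm(plan=[0.1,0,0.02,0,0.1,0,0.02,0])

```text
clock: 10.25
position: [0.5776, 0.0463, 0.0456]
eef_rot: [-179.9, -0.2, 16.0]
wrist_force: [0.5, -0.3, -1.4]
finger_gap: 0.0232
```

Emit:
move_arm(plan=[0.1,0,0,0,0.1,0,0,0])

```text
clock: 10.5
position: [0.5787, 0.0466, 0.0456]
eef_rot: [-179.9, -0.2, 16.0]
wrist_force: [0.2, 0.5, -2.8]
finger_gap: 0.0239
```

```bash
python3 -c "
from h import *
way()"
```

```text
way mm -9.35 -3.26 z 0.0456 F 0.48 -0.32 -2.82 Mz [-0.08 -0.04  0.01] yaw [-1.7992e+02 -1.7000e-01  1.6000e+01] gap 0.0239 t 10.5
```

Emit:
move_arm(plan=[0.1,0,0,0,0.1,0,0,0])

```text
clock: 10.75
position: [0.5794, 0.0468, 0.0455]
eef_rot: [-179.9, -0.1, 16.0]
wrist_force: [-1.0, 0.1, -0.6]
finger_gap: 0.0238
```

Emit:
move_arm(plan=[0.1,0,0,0,0.1,0,0,0])

```text
clock: 11.0
position: [0.5796, 0.0468, 0.0456]
eef_rot: [-179.9, -0.1, 16.0]
wrist_force: [-5.6, -1.5, 2.6]
finger_gap: 0.0236
```

```bash
python3 - <<'E'
from fit import *
way(); p=read_camera("scene"); f=6; s=status.state()
im=cv2.resize(p["image"][:,:,::-1],None,fx=f,fy=f,interpolation=cv2.INTER_CUBIC)
save(p,"m.png",(300,215,425,300),6)
E
```

```text
way mm -9.39 -4.22 z 0.0456 F 0.11 5.78 2.64 Mz [-0.41  1.16  0.1 ] yaw [-1.7992e+02 -5.0000e-02  1.6000e+01] gap 0.0236 t 11.0
```

View pics/m.png

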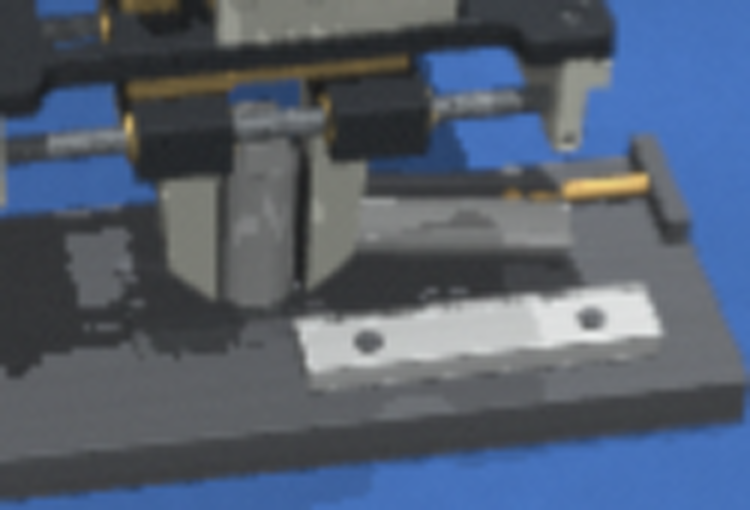

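Rail felt at TCP way-y ≈ -4.0 mm (5.8 N), and the picture shows the foot inside the mouth beside the rail (~300,330). Backing off slightly and sliding in.

Emit:
move_arm(plan=[-0.06,0,0,0,-0.06,-0.5,0,0,-0.06,-1,0,0,-0.06,-1.5,0,0,-0.06,-2,0,0,-0.06,-2,0,0])

```text
clock: 11.8
position: [0.5734, 0.0668, 0.0456]
eef_rot: [-179.9, -0.1, 16.1]
wrist_force: [-1.1, 0.3, -2.6]
finger_gap: 0.0235
```

```bash
python3 -c "
from h import *
way()"
```

```text
way mm 11.56 -3.73 z 0.0456 F 0.58 0.95 -2.61 Mz [ 0.05 -0.    0.01] yaw [-1.799e+02 -6.000e-02  1.607e+01] gap 0.0235 t 11.8
```

Emit:
move_arm(plan=[0,-0.4,0,0,0,-0.8,0,0,0,-1.2,0,0,0,-1.6,0,0,0,-1.9,0,0,0,-1.9,0,0])

```text
clock: 12.55
position: [0.568, 0.0854, 0.0456]
eef_rot: [-179.9, -0.1, 16.1]
wrist_force: [-0.6, 0.2, -2.9]
finger_gap: 0.0233
```

```bash
python3 -c "
from h import *
way()"
```

```text
way mm 30.94 -3.61 z 0.0456 F 0.37 0.51 -2.89 Mz [-0.05 -0.01  0.  ] yaw [-1.7989e+02 -6.0000e-02  1.6100e+01] gap 0.0233 t 12.55
```

Now loosening the jaws so only the rear finger pushes and the rest can align itself.

Emit:
move_arm(plan=[0,0,-0.02,0.15,0,0,-0.02,0.15,0,-0.15,-0.02,0.15,0,-0.3,-0.02,0.15,0,-0.45,-0.02,0.15,0,-0.6,-0.02,0.15,0,-0.75,-0.02,0.15,0,-0.9,-0.02,0.15,0,-0.9,-0.02,0.15], jaw=2.8)

```text
clock: 13.68
position: [0.5654, 0.0944, 0.0458]
eef_rot: [-179.9, -0.1, 16.0]
wrist_force: [0.3, -0.4, 0.6]
finger_gap: 0.0281
```

```bash
python3 -c "
from h import *
way()"
```

```text
way mm 40.29 -3.58 z 0.0458 F -0.48 -0.18 0.6 Mz [-0.01 -0.05 -0.03] yaw [-1.7987e+02 -5.0000e-02  1.5970e+01] gap 0.0281 t 13.68
```

Emit:
move_arm(plan=[0,-0.1,0,0,0,-0.2,0,0,0,-0.2,0,0])

```text
clock: 14.05
position: [0.5648, 0.0965, 0.0458]
eef_rot: [-179.9, -0.1, 16.0]
wrist_force: [-0.1, -1.0, 0.3]
finger_gap: 0.0279
```

Emit:
move_arm(plan=[0,-0.12,0,0,0,-0.25,0,0,0,-0.25,0,0])

```text
clock: 14.42
position: [0.564, 0.0992, 0.0458]
eef_rot: [-179.9, -0.0, 16.0]
wrist_force: [-0.6, -0.3, 0.0]
finger_gap: 0.028
```

Emit:
move_arm(plan=[0,-0.12,0,0,0,-0.25,0,0,0,-0.25,0,0])

```text
clock: 14.8
position: [0.5633, 0.1019, 0.0458]
eef_rot: [-179.8, -0.0, 16.0]
wrist_force: [0.4, 0.4, 0.3]
finger_gap: 0.0282
```

Emit:
move_arm(plan=[0,-0.12,0,0,0,-0.25,0,0,0,-0.25,0,0])

```text
clock: 15.18
position: [0.5625, 0.1045, 0.0458]
eef_rot: [-179.8, -0.1, 16.0]
wrist_force: [0.4, -0.6, 0.5]
finger_gap: 0.0282
```

Emit:
move_arm(plan=[0,-0.12,0,0,0,-0.25,0,0,0,-0.25,0,0])

```text
clock: 15.55
position: [0.5619, 0.1071, 0.0458]
eef_rot: [-179.8, -0.1, 16.0]
wrist_force: [2.0, -1.0, 0.5]
finger_gap: 0.0278
```

Emit:
move_arm(plan=[0,-0.1,0,0,0,-0.2,0,0,0,-0.2,0,0])

```text
clock: 15.92
position: [0.5615, 0.109, 0.0458]
eef_rot: [-179.8, -0.1, 16.0]
wrist_force: [2.9, -1.1, -1.5]
finger_gap: 0.0279
```

Emit:
move_arm(plan=[0,-0.1,0,0,0,-0.2,0,0,0,-0.2,0,0])

```text
clock: 16.3
position: [0.5613, 0.1098, 0.0458]
eef_rot: [-179.9, -0.1, 16.0]
wrist_force: [4.0, -6.1, -2.2]
finger_gap: 0.028
```

```bash
python3 -c "
from h import *
way()"
```

```text
way mm 56.19 -3.8 z 0.0458 F -6.95 -2.14 -2.19 Mz [-1.07 -0.7  -0.06] yaw [-1.799e+02 -8.000e-02  1.597e+01] gap 0.028 t 16.3
```

Emit:
move_arm(plan=[0,-0.1,0,0,0,-0.2,0,0,0,-0.2,0,0])

```text
clock: 16.68
position: [0.5612, 0.1101, 0.0458]
eef_rot: [180.0, -0.1, 15.9]
wrist_force: [3.7, -7.0, -0.6]
finger_gap: 0.0278
```

```bash
python3 -c "
from h import *
way()"
```

```text
way mm 56.49 -3.81 z 0.0458 F -7.79 -1.63 -0.63 Mz [-1.39 -0.78  0.11] yaw [ 1.800e+02 -8.000e-02  1.589e+01] gap 0.0278 t 16.68
```

Emit:
move_arm(plan=[0,-0.15,0,0,0,-0.22,0,0,0,-0.28,0,0,0,-0.28,0,0])

```text
clock: 17.18
position: [0.5611, 0.1104, 0.0458]
eef_rot: [179.9, -0.1, 15.8]
wrist_force: [3.7, -8.5, -0.9]
finger_gap: 0.028
```

```bash
python3 -c "
from h import *
way()"
```

```text
way mm 56.8 -3.83 z 0.0458 F -9.21 -1.22 -0.86 Mz [-1.69 -0.88  0.  ] yaw [ 1.7986e+02 -8.0000e-02  1.5770e+01] gap 0.028 t 17.18
```

Emit:
move_arm(plan=[0,-0.25,0,0,0,-0.33,0,0,0,-0.4,0,0,0,-0.4,0,0])

```text
clock: 17.68
position: [0.561, 0.1109, 0.0457]
eef_rot: [179.7, -0.1, 15.6]
wrist_force: [5.4, -11.0, -1.5]
finger_gap: 0.0283
```

```bash
python3 -c "
from h import *
way()"
```

```text
way mm 57.33 -3.81 z 0.0457 F -12.02 -2.19 -1.46 Mz [-2.13 -1.02  0.  ] yaw [ 1.7967e+02 -8.0000e-02  1.5610e+01] gap 0.0283 t 17.68
```

12 N reached. Backing off to free the rest, then pressing again to test for a false, askew jam.

Emit:
move_arm(plan=[0,0.1,0,0,0,0.22,0,0,0,0.22,0,-0.25,0,0.22,0,-0.25])

```text
clock: 18.18
position: [0.5613, 0.1093, 0.0457]
eef_rot: [179.7, -0.1, 15.9]
wrist_force: [-0.0, 0.6, -0.5]
finger_gap: 0.0279
```

```bash
python3 - <<'E'
from h import *
way()
E
```

```text
way mm 55.7 -3.73 z 0.0457 F 0.61 -0.15 -0.54 Mz [0.01 0.02 0.03] yaw [ 1.7969e+02 -7.0000e-02  1.5900e+01] gap 0.0279 t 18.18
```

Emit:
move_arm(plan=[0,-0.12,0,0,0,-0.2,0,0,0,-0.3,0,0,0,-0.4,0,0,0,-0.5,0,0,0,-0.52,0,0,0,-0.52,0,0])

```text
clock: 19.05
position: [0.5609, 0.1108, 0.0457]
eef_rot: [179.5, -0.1, 15.7]
wrist_force: [4.0, -10.9, -0.5]
finger_gap: 0.0279
```

```bash
python3 - <<'E'
from h import *
way()
E
```

```text
way mm 57.23 -3.72 z 0.0457 F -11.54 -0.87 -0.46 Mz [-2.1  -0.76  0.05] yaw [ 1.7949e+02 -7.0000e-02  1.5720e+01] gap 0.0279 t 19.05
```

Emit:
move_arm(plan=[0,-0.37,0,0,0,-0.4,0,0,0,-0.43,0,0,0,-0.43,0,0])

```text
clock: 19.55
position: [0.561, 0.1108, 0.0456]
eef_rot: [179.3, -0.1, 15.5]
wrist_force: [5.2, -12.0, -0.8]
finger_gap: 0.0278
```

```bash
python3 - <<'E'
from h import *
way()
E
```

```text
way mm 57.24 -3.78 z 0.0456 F -12.94 -1.77 -0.77 Mz [-2.42 -0.87  0.  ] yaw [ 1.7925e+02 -8.0000e-02  1.5520e+01] gap 0.0278 t 19.55
```

Emit:
move_arm(plan=[0,-0.42,0,0,0,-0.45,0,0,0,-0.45,0,0,0,-0.45,0,0])

```text
clock: 20.05
position: [0.561, 0.1108, 0.0456]
eef_rot: [179.0, -0.1, 15.3]
wrist_force: [4.3, -13.8, -0.3]
finger_gap: 0.028
```

```bash
python3 - <<'E'
from h import *
way()
E
```

```text
way mm 57.2 -3.8 z 0.0456 F -14.47 -0.39 -0.26 Mz [-2.52 -0.87  0.02] yaw [ 1.79e+02 -8.00e-02  1.53e+01] gap 0.028 t 20.05
```

14.5 N held, in the 12–15 band. Backing off, opening and rising.

Emit:
move_arm(plan=[0,0.1,0,0,0,0.2,0,0,0,0.2,0,0])

```text
clock: 20.42
position: [0.5613, 0.1095, 0.0456]
eef_rot: [179.0, -0.1, 15.3]
wrist_force: [-0.1, 0.6, 0.2]
finger_gap: 0.0281
```

Emit:
move_arm(plan=[0,0,0,0,0,0,0,0,0,0,0,0,0,0,-1,0,0,0,-3,0,0,0,-6,0,0,0,-9,0,0,0,-12,0,0,0,-15,0,0,0,-15,0], jaw=5.5)

```text
clock: 21.68
position: [0.5619, 0.1124, 0.1988]
eef_rot: [179.0, -0.4, 15.3]
wrist_force: [0.3, 0.2, -0.3]
finger_gap: 0.0552
```

```bash
python3 - <<'E'
from fit import *
way(); p=read_camera("scene"); f=6; W=np.array([.573,.0547,np.radians(105.88)])
im=cv2.resize(p["image"][:,:,::-1],None,fx=f,fy=f,interpolation=cv2.INTER_CUBIC)
R,F=foot(); X=np.array([np.cos(W[2]),np.sin(W[2])])
for d in (55,):
    q=(W[0]+X[0]*d/1e3,W[1]+X[1]*d/1e3,W[2])
    for P in R: cv2.polylines(im,[cv2.convexHull(((proj(p,place(P,q,.02))+.5)*f).astype(np.float32)).astype(int)],True,(0,255,0),1)
cv2.imwrite("pics/e.png",im[205*f:300*f,300*f:430*f])
E
```

```text
way mm 58.55 -5.15 z 0.1988 F 0.16 -0.31 -0.26 Mz [0.02 0.03 0.02] yaw [179.05  -0.38  15.34] gap 0.0552 t 21.68
```

View pics/e.png

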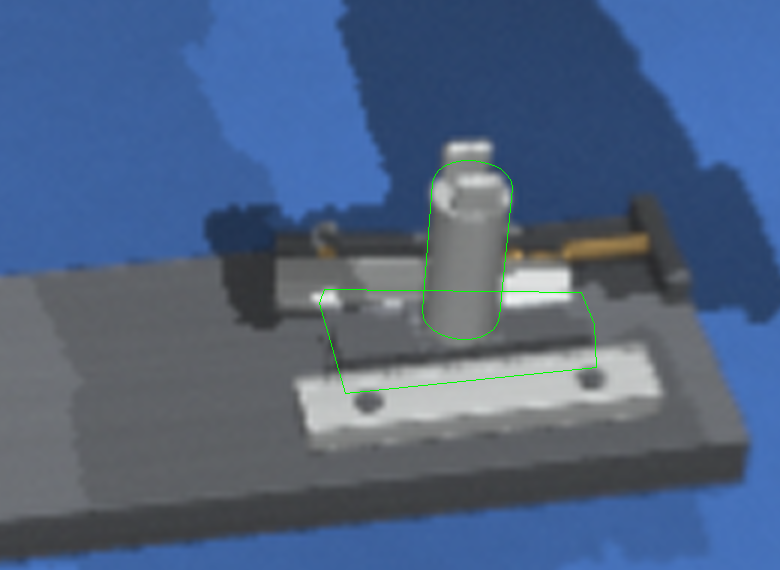

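The scene crop shows the rest upright between rail and gib, at the predicted outline (x≈55 mm, y≈0). I'll clear the arm for a top check.

Emit:
move_arm(plan=[0,3,0,0,0,6,0,0,0,10,0,0,0,14,0,0,0,18,0,0,0,22,0,0,0,26,0,0,0,30,0,0,0,34,0,0,0,38,0,0,0,40,0,0,0,40,0,0])

```text
clock: 23.22
position: [0.6663, -0.2746, 0.2028]
eef_rot: [179.1, -0.2, 15.2]
wrist_force: [0.3, 0.2, -0.4]
finger_gap: 0.055
```

```bash
python3 - <<'E'
from fit import *
st(); p=read_camera("top"); f=6; W=np.array([.573,.0547,np.radians(105.88)])
im=cv2.resize(p["image"][:,:,::-1],None,fx=f,fy=f,interpolation=cv2.INTER_CUBIC)
R,F=foot(); X=np.array([np.cos(W[2]),np.sin(W[2])]); d=55
q=(W[0]+X[0]*d/1e3,W[1]+X[1]*d/1e3,W[2])
for P in (R[0][4:],R[1]): cv2.polylines(im,[cv2.convexHull(((proj(p,place(P,q,.02))+.5)*f).astype(np.float32)).astype(int)],True,(0,255,0),1)
cv2.imwrite("pics/t.png",im[180*f:275*f,205*f:330*f])
for n in ("spare","pot","oil","loupe","driver"):
    for r in search_frame(p,n)[:1]: print(n,world(p,r["position"]).round(3),round(r["score"],2))
E
```

```text
23.23 [ 0.6663 -0.2746  0.2028] [ 1.7907e+02 -1.6000e-01  1.5230e+01] [ 0.27  0.19 -0.45] [0.05 0.01 0.01] 0.055
spare [ 0.574 -0.254  0.013] 0.64
pot [0.687 0.282 0.043] 0.73
oil [0.438 0.314 0.058] 0.71
loupe [ 0.732 -0.099  0.016] 0.7
driver [0.55  0.295 0.026] 0.8
```

View pics/t.png

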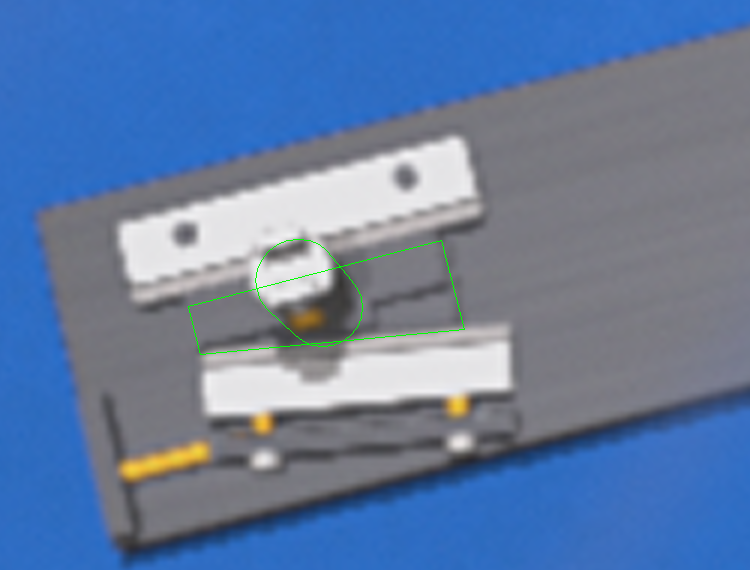

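```bash
python3 -c "
from h import *
st();print(finish_job())"
```

```text
23.52 [ 0.667  -0.2718  0.2041] [179.07  -0.25  15.46] [0.12 0.24 0.77] [-0.    0.02 -0.02] 0.0552
the job is handed in; nothing more can be done
None
```

The dovetailed grey rest is in the tapered way, narrow end first, and stays there by itself. I set it on the bare floor, felt for the fixed rail and slid it in. The final push used only the rear finger, with the jaws loose so the rest could align itself.

- **Wedging:** the push climbed at roughly 5 N/mm. The highest reading was 14.5 N, under the 18 N limit, with the rest at about x = 55 mm in the way. After backing off I pressed again, and it stopped at the same depth (about 57.2 mm on the tool). That argues against a false, askew jam.
- **Last checks:** both cameras show it parallel against the rail with the gripper clear. In the top view the post sits a couple of mm off my predicted outline.
- **Other things:** the spare, pot, oil, loupe and driver were found where they stood, within 4 mm. I did not check the three dops again, though no contact was noticed.
- **Disagreements:**
  - The rail was felt about 4 mm off the way's calculated y position, probably grasp offset plus calibration.
  - From 11.5 to 14.5 N on the last press the tool showed no further travel, where I expected about 0.6 mm. Friction and slight tool tilt may explain it.

I handed in at 23.5 s.

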